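Clear the fly box and hold its flap open

ROBOT

A 6-joint arm with a two-finger parallel gripper is mounted at the origin on the work surface. World frame = base frame: x ahead of the robot, y to its left, z up, the work surface at z = 0. Lengths are in m, angles in degrees, forces in N, time in s.
With the tool pointing down it reaches from about 0.15 to 0.775 m from the base axis. Payload 6.1 kg.
Tool frame: the origin (TCP) lies at the very end of the fingers, on their centre line; the grasp point (between the pads) lies 19 mm behind it; z points along the fingers, y is the direction in which the jaws open and shut (so a half turn about z gives the same grasp; the last joint's range is limited). The gripper opens to 85 mm and grips with 20 to 120 N. Pads are 22 mm wide; open, the fingers measure 114 mm over their backs; the gripper's body (76 mm by 85 mm) begins 54 mm behind the grasp point. The pads swing forward as they close: fully open they stand 13 mm farther back than shut.
Start: joints at [0, 7.208, -2.269, 80.523, 0, 90], TCP at [0.525, -0, 0.231] pointing down, gripper open.
Joint ranges: [-155.77, 155.77], [-54.66, 111.73], [-72.52, 77.12], [-102.08, 115.82], [-83.92, 84.16], [-180, 180]. Speed limits (degrees/s): [136.94, 136.94, 172.46, 180, 180, 180].

INTERFACE

Orientations are given as [roll, pitch, yaw] about the fixed x, y, z axes, in that order (R = Rz(yaw) Ry(pitch) Rx(roll)).
In Python, from rig import state, snapshot, get_calibration, sign_off gives the robot as it stands. The module is installed in compiled form; this text tells all that it offers.
- The arm moves only by the tool jog_arm, never from a script. Its argument "steps" is a list of rows, each a list of 5 numbers: the shift along the tool's x, y, z in cm, then the turn about the tool's z in degrees, then the finger opening in cm, from 0 to 8.54. In form: [[tx, ty, tz, spin, jaw], ...]. A call has 1 to 8 rows; each row is the pose to reach, as a shift and turn from the pose measured when the call began, along the tool's axes at that moment; what a row does not reach only later rows make up. A row lasts 1/10 s, in which the tool goes at most 50 mm and 8.59 degrees, less where a joint would pass 70% of its speed; a pose out of reach is approached as far as the arm can. A call with a gripper value outside its range is refused whole. The fingers move at their own pace and stop on an object; "newtons" is the grip in N (left out, the last holds). Time passes only in rows, so rows that repeat a pose let the fingers close. It gives the time, the measured TCP pose, the force and the opening at its end, in the units of the state.
- state(): the state, without advancing time (a new reading comes with each control period).
- snapshot(name): name is "scene" or "side" or "wrist"; returns (picture, depth): 384x512x3 uint8, red, green, blue; 384x512 float32, m along the optical axis (not along the pixel's ray), 0 where there is no reading.
- get_calibration(name): a dict with "fx", "fy", "cx", "cy" (pixels), "k1" (the pictures are not rectified: a ray, as slopes to the right and down, at radius r is drawn at 1 + k1 r^2 times it, then the intrinsics apply), "rvec" (rotation vector, rad) and "tvec" (3), from world to camera coordinates, as OpenCV has them; the wrist camera has in their place "T_tool_cam" (4x4, takes a point from camera to tool coordinates, whose origin is the TCP and whose axes are the flange's). Camera axes: x right, y down, z forward; pixel columns grow to the right and rows downward; lengths in m; the calibration is good to about 2 mm. A picture is of the moment at which its call begins: read the wrist's pose just before it. get_calibration takes no time and is no camera call.
- sign_off(): hands the job in, once; it reports no verdict.
The state is a dict: "clock": time; "joint_pos": joint angles; "joint_vel": joint speeds; "tau": joint torques, N m; "ee_pos": TCP position; "tcp_rot": TCP orientation; "wrist_force": force on the tool from outside, world axes, zero at the start; "wrist_torque": the same for the moment, N m; "gripper_width": finger opening in m.
Only numpy, scipy, OpenCV 4.12 (cv2) and the standard library are available. Lean on these libraries where they do the work, as an engineer would, in place of code of your own. Each camera call takes 0.05 s, during which the arm holds its last target.

TASK

I need both hands for the forceps and the magnifier, so hold the fly box open for me: first take the round red-and-white float that was left standing on the flap and lower it gently to the bottom of the deep white float pot - set it down, do not drop it in. Then raise the green spring-closed flap by its black tab to 60 degrees from shut, without letting it snap back, and keep holding it there in the fingers: you finish holding the flap. Leave the pot standing where it is and the other things on the counter alone.

Things in the scene. Friction and masses are not known exactly. Their poses are not given: they have to be found in the camera images.
- float_center (a point): Centre of the loose fishing float: a hard hollow ball of 38 mm diameter, red above, white below, with a black line round its middle, on a flat white foot of 18 mm diameter, and a red button of 8 mm diameter and 6 mm height on its top; about 20 g. It starts standing upright on the closed flap, with this point 21 mm above the flap's top face. z points up through the button.
- pot_in (a point): Centre of the inner floor of the float pot: a loose round white enamelled pot with a blue rim, open at the top, standing on the counter, about 0.4 kg. Outside it is 136 mm across the rim and 70 mm high; inside it is 116 mm across the floor, 128 mm across the mouth and 65 mm deep; wall 4 mm. This point lies 5 mm above the counter. z up.
- box: The green plastic fly box, fixed to the counter: 150 mm along its x, 210 mm along its y, 55 mm high without the flap. Origin at the centre of its underside on the counter; +x points from the front (tab side, towards the robot) to the hinge side at the back, z up. It stands turned by up to 0.3 rad. Inside, pale foam with flies lies 23 mm below the rim.
- flap (a joint): Opening angle of the flap in rad: 0 shut (lying level on the box), growing as its front edge rises and swings back towards the hinge; stop at 1.4. 60 degrees is 1.047. Its own weight (0.17 kg) and a light spring close it from every angle; held at the tab it takes about 1 to 2 N.
- flap_hinge (a point): A point on the hinge axis, at the middle of the box's back upper edge, 55 mm above the counter. Axes as the box's: the hinge axis is y, x points away from the front. The flap is a panel of 150 x 210 x 6 mm whose underside is level with the axis when shut and which reaches from the axis to the box's front.
- flap_tab (a point): Centre of the black lift tab, a stiff tongue at the middle of the flap's front edge, 24 mm wide (along the hinge axis), 7 mm thick, standing 32 mm out from the flap's edge with free space around and below it. The point is 166 mm from the hinge axis along the flap and, when shut, 58.5 mm above the counter. It turns with the flap: its -x points out along the tab, its y is the hinge axis, its z the flap's upper face.
- reel: Bystander: aluminium fly reel lying on its side, 90 mm diameter, 30 mm high (49 mm with its handle), with a foot at one side; origin at the centre of its underside.
- forceps: Bystander: stainless steel forceps clamp lying flat, 150 mm long, 45 mm wide at the finger rings, 7 mm high; origin near its middle on the counter.
- magnifier: Bystander: hand magnifier lying flat, glass in a steel rim of 60 mm diameter, handle reaching to 120 mm from the centre of the glass along its -x; 13 mm high; origin under the glass.
- floatant: Bystander: small white bottle with a black cap, 30 mm diameter, 68 mm high, standing; origin at the centre of its underside.
- tippet: Bystander: orange line spool lying flat, 58 mm diameter, 16 mm high; origin at the centre of its underside.
Things that resemble listed ones, but are neither listed nor needed, are in the scene too. Leave any turquoise look-alike of the part that bears float_center alone. What is shaped like the part that bears pot_in but purple is not meant.

How it is judged (in metres and radians):
On the way, in this order (a step that is already met when the one before it is completed fails the run):
1. the float rests at the bottom of the pot, let go (z of float_center in the frame of pot_in between 0 and 0.04 m and horizontal distance between float_center and pot_in below 0.05 m and contact force between the fingers and float below 0.05 N and linear speed of float below 0.05 m/s), for 0.2 s.
2. the flap is held at 60 degrees by the fingers (value of joint flap between 0.925025 and 1.16937 rad and contact force between the fingers and flap above 0.3 N), for 0.3 s.
At the end, for the whole second after the job is handed in: The flap is held still at 60 degrees from shut (within 7 degrees) by the fingers alone, nothing else propping it; the float rests at the bottom of the pot, not touched by the fingers; the pot stands upright within 40 mm of where it was (all of step 1 and all of step 2 and velocity of joint flap between -0.1 and 0.1 rad/s and angle between pot_in's own z axis and vertical below 0.1 rad and distance of pot_in from where it was at the start of the episode below 0.04 m and contact force between flap and reel below 0.05 N and contact force between flap and forceps below 0.05 N and contact force between flap and magnifier below 0.05 N and contact force between flap and floatant below 0.05 N and contact force between flap and tippet below 0.05 N and contact force between flap and float below 0.05 N and contact force between flap and pot below 0.05 N); the arm keeps its last pose, push and grip.
It fails at once if the float is dropped (falls faster than 0.8 m/s out of the fingers, a fall of more than about 30 mm) (linear speed of float above 0.8 m/s and contact force between the fingers and float below 0.02 N).
It fails at once if the float is knocked or pressed against the pot with more than 20 N (contact force between float and pot above 20 N).
It fails at once if the raised flap snaps back (closes faster than 4 rad/s while more than 15 degrees open) (value of joint flap above 0.26 rad and velocity of joint flap below -4 rad/s).
It fails at once if the pot is tipped by more than 20 degrees or pushed more than 40 mm (angle between pot_in's own z axis and vertical above 0.35 rad or distance of pot_in from where it was at the start of the episode above 0.04 m).
It fails at once if another thing on the counter is moved by more than 25 mm (distance of any of reel, forceps, magnifier, floatant, tippet from where it was at the start of the episode above 0.025 m).
It also fails if it takes over 66 s, if anything falls off the work surface, if the arm or the gripper's body presses on something with over 40 N, if the wrist force passes 120 N, or if a joint passes its speed limit or range.

## Working session

There is one attempt and no reset: what is moved stays moved. The work goes in short steps, Python scripts to look and compute and a tool call to move; the robot and the scene stay as the last step left them, time stands still between calls to the robot, and variables do not carry over. Pictures are saved under pics/ and viewed, and the job is handed in when it is done.

Besides the shell and the picture viewer there is one more tool, called after "Call:" as name(argument=value, ...), one argument or row to a line, values as JSON. jog_arm: Moves the arm, as the interface text tells. Its arguments: {"type":"object","properties":{"steps":{"type":"array"},"newtons":{"type":"number"}},"required":["steps"]}

```bash
mkdir -p pics; ls
cat > h.py <<'E'
import numpy as np, cv2, json
from scipy.spatial.transform import Rotation as R
from rig import state, snapshot, get_calibration, sign_off
def snap(name,tag):
    s=state(); p,d=snapshot(name)
    cv2.imwrite(f'pics/{tag}.png',p[:,:,::-1]); np.save(f'pics/{tag}.npy',d)
    json.dump({k:np.array(v).tolist() for k,v in s.items()},open(f'pics/{tag}.json','w'))
    return p,d,s
def ray(c,u,v):
    x=(u-c['cx'])/c['fx'];y=(v-c['cy'])/c['fy'];k=c['k1'];rd=np.hypot(x,y);r=rd
    for _ in range(30): r=rd/(1+k*r*r)
    f=r/rd if rd>0 else 1
    return np.array([x*f,y*f,1.])
def pose(name,s=None):
    c=get_calibration(name)
    if name=='wrist':
        T=np.array(c['T_tool_cam']); Rt=R.from_euler('xyz',s['tcp_rot'],degrees=True).as_matrix()
        return Rt@T[:3,:3], Rt@T[:3,3]+np.array(s['ee_pos'])
    Rm=R.from_rotvec(np.ravel(c['rvec'])).as_matrix(); return Rm.T,-Rm.T@np.ravel(c['tvec'])
def pt(name,u,v,d=None,z=None,s=None):
    Rc,o=pose(name,s); q=Rc@ray(get_calibration(name),u,v)
    if z is not None: return o+q*(z-o[2])/q[2]
    return o+q*d
def med(d,u,v,n=1):
    w=d[v-n:v+n+1,u-n:u+n+1]; w=w[w>0]; return np.median(w) if len(w) else 0
def crop(tag,u0,v0,u1,v1,k=4,out=None):
    im=cv2.imread(f'pics/{tag}.png')[v0:v1,u0:u1]; cv2.imwrite(f'pics/{out or tag+"_c"}.png',cv2.resize(im,None,fx=k,fy=k,interpolation=cv2.INTER_CUBIC))
E
python3 - <<'E'
from h import *
print(state())
for n in ['scene','side']: snap(n,n+'0'); print(get_calibration(n))
print(get_calibration('wrist'))
a=cv2.imread('pics/scene0.png')
E
```

```text
pics
{'clock': 0.0, 'joint_pos': array([ 3.82971054e-04,  7.24040350e+00, -2.32661239e+00,  8.05242954e+01,
       -3.21648101e-04,  8.99992793e+01]), 'joint_vel': array([ 0.00261538,  0.02556155, -0.03516723,  0.06501258, -0.04194118,
       -0.01027159]), 'tau': array([-1.88969068e-03, -4.35916471e+01,  3.52923596e+01,  1.73015334e-02,
       -7.00984879e-05, -2.14169546e-05]), 'ee_pos': array([5.24585048e-01, 1.84749864e-06, 2.30534754e-01]), 'tcp_rot': array([-1.79908689e+02,  3.20499184e-04,  9.00011041e+01]), 'wrist_force': array([-0.37580834, -0.10054219,  0.27866017]), 'wrist_torque': array([ 0.00081502, -0.04374736,  0.03722861]), 'gripper_width': 0.08561834569207019}
{'fx': 387.6505459214185, 'fy': 387.6505459214185, 'cx': 258.6643658252642, 'cy': 193.4509878482303, 'k1': -0.03013015867221193, 'rvec': array([ 2.07894297,  1.13963598, -0.48364959]), 'tvec': array([-0.3206799 , -0.28431593,  1.57541814])}
{'fx': 392.671948078863, 'fy': 392.671948078863, 'cx': 255.81901834112634, 'cy': 186.81052442006725, 'k1': -0.028184614579292163, 'rvec': array([ 2.1015096 , -0.53116126,  0.29124426]), 'tvec': array([-0.52682325,  0.22880851,  1.26413312])}
{'fx': 302.5741941563082, 'fy': 302.5741941563082, 'cx': 258.161407255278, 'cy': 190.8691391308056, 'k1': -0.0075322856079765915, 'T_tool_cam': array([[ 4.48653986e-04, -9.45706243e-01, -3.25022308e-01,
         8.34077342e-02],
       [ 9.99999830e-01,  3.03534509e-04,  4.97194888e-04,
        -6.21425888e-04],
       [-3.71544823e-04, -3.25022476e-01,  9.45706219e-01,
        -1.43783820e-01],
       [ 0.00000000e+00,  0.00000000e+00,  0.00000000e+00,
         1.00000000e+00]])}
```

View pics/scene0.png

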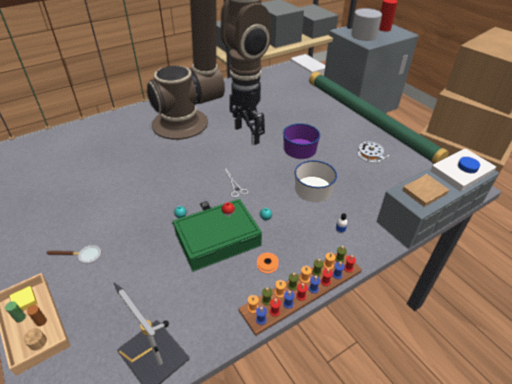

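View pics/side0.png

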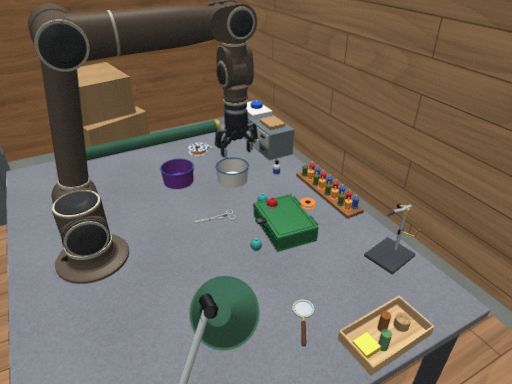

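The scene picture shows the red float at (228,208) on the green box, with the black tab at (206,205). The possible mix-ups are the turquoise floats at (180,212) and (266,214), and the purple pot at (301,140) versus the white, blue-rimmed pot at (315,180). I choose the red float and the white pot, and will check both in crops.

Run:
```python
from h import *
crop('scene0',160,150,350,280,4,'s0c'); crop('side0',200,140,330,250,5,'d0c')
d=np.load('pics/scene0.npy'); e=np.load('pics/side0.npy')
for n,u,v in [('float',228,208),('tab',206,205),('pot',315,182),('purple',301,145),('boxmid',215,232),('turq1',180,212),('turq2',266,214)]:
    print(n,pt('scene',u,v,med(d,u,v)).round(3))
for n,u,v in [('float',272,203),('pot',233,176),('boxmid',287,217),('tab',260,221)]:
    print(n,pt('side',u,v,med(e,u,v)).round(3))
```

```text
float [ 0.613 -0.117  0.096]
tab [ 0.537 -0.151  0.062]
pot [0.58  0.234 0.006]
purple [0.45  0.268 0.066]
boxmid [ 0.643 -0.177  0.06 ]
turq1 [ 0.495 -0.219  0.034]
turq2 [ 0.64  -0.005  0.034]
float [ 0.595 -0.125  0.094]
pot [0.577 0.15  0.059]
boxmid [ 0.622 -0.182  0.062]
tab [ 0.53  -0.157  0.062]
```

View pics/s0c.png

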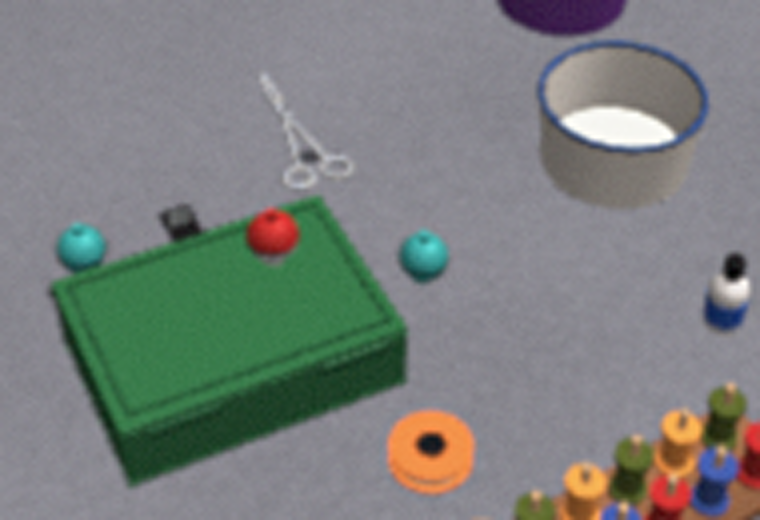

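View pics/d0c.png

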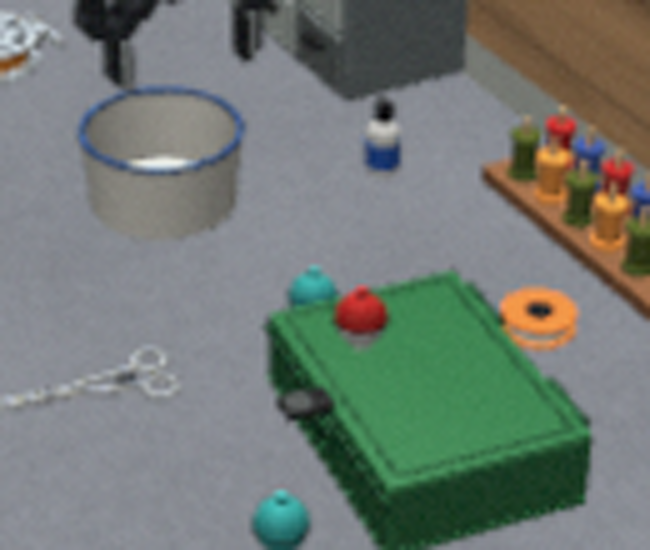

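Run:
```python
from h import *
print('float scene',pt('scene',228,209.3,z=.082).round(4),'side',pt('side',272.2,203.3,z=.082).round(4))
C=[(55,290),(320,200),(405,328),(128,428)]
P=[pt('scene',160+u/4,150+v/4,z=.061) for u,v in C]
for p in P: print(p.round(4))
f=P[1]-P[0]; print('front len',np.linalg.norm(f),'depth',np.linalg.norm(P[2]-P[1]),np.linalg.norm(P[3]-P[0]))
for a,b in[(0,1),(3,2),(0,3),(1,2)]:
    q=P[b]-P[a]; print(a,b,np.degrees(np.arctan2(q[1],q[0])))
C=[(272,318),(450,272),(588,430),(400,488)]
P=[pt('side',200+u/5,140+v/5,z=.061) for u,v in C]
for p in P: print('side',p.round(4))
# pot rims
for u,v in [(540,97),(706,102),(622,43),(625,150)]: print('rim sc',pt('scene',160+u/4,150+v/4,z=.07).round(4))
for u,v in [(80,130),(244,132),(162,90),(160,170)]: print('rim sd',pt('side',200+u/5,140+v/5,z=.07).round(4))
print('tab',pt('scene',160+180/4,150+220/4,z=.062).round(4), pt('side',200+305/5,140+400/5,z=.062).round(4))
```

```text
float scene [ 0.6048 -0.1132  0.082 ] side [ 0.6037 -0.1119  0.082 ]
[ 0.5503 -0.2592  0.061 ]
[ 0.5711 -0.0539  0.061 ]
[ 0.7119 -0.0696  0.061 ]
[ 0.6882 -0.2687  0.061 ]
front len 0.20629917819127416 depth 0.1416768380030014 0.1382501141815871
0 1 84.22215917278238
3 2 83.22489924628788
0 3 -3.9512694511985287
1 2 -6.342208095414105
side [ 0.5616 -0.0584  0.061 ]
side [ 0.7062 -0.0695  0.061 ]
side [ 0.6868 -0.2702  0.061 ]
side [ 0.5457 -0.261   0.061 ]
rim sc [0.5707 0.1511 0.07  ]
rim sc [0.6462 0.2601 0.07  ]
rim sc [0.5509 0.2511 0.07  ]
rim sc [0.6565 0.1687 0.07  ]
rim sd [0.5417 0.2381 0.07  ]
rim sd [0.6593 0.1715 0.07  ]
rim sd [0.6304 0.2671 0.07  ]
rim sd [0.5725 0.1501 0.07  ]
tab [ 0.5353 -0.1528  0.062 ] [ 0.5357 -0.1538  0.062 ]
```

Call:
jog_arm(
  steps=[
    [-4, 3, 0, 0, 8.5],
    [-8, 6, 0, 0, 8.5],
    [-11, 7.9, 0, 0, 8.5],
    [-11, 7.9, 0, 0, 8.5],
    [-11, 7.9, 0, 0, 8.5],
  ],
  newtons=20,
)

```text
clock: 0.6
ee_pos: [0.6034, -0.1105, 0.2294]
tcp_rot: [-179.8, -0.0, 89.9]
wrist_force: [-0.4, 0.0, -0.2]
gripper_width: 0.0849
```

Run:
```python
from h import *
p,d,s=snap('wrist','w1'); print(s['ee_pos'],s['tcp_rot'],s['joint_pos'])
cv2.imwrite('pics/w1b.png',cv2.resize(p[:,:,::-1],None,fx=1.5,fy=1.5,interpolation=cv2.INTER_CUBIC))
```

```text
[ 0.60344414 -0.11051729  0.2293869 ] [-1.79803597e+02 -3.89812217e-02  8.99158999e+01] [-1.03799385e+01  1.72174253e+01  9.95273172e+00  8.29355138e+01
  3.25019360e-03  7.97040891e+01]
```

View pics/w1b.png

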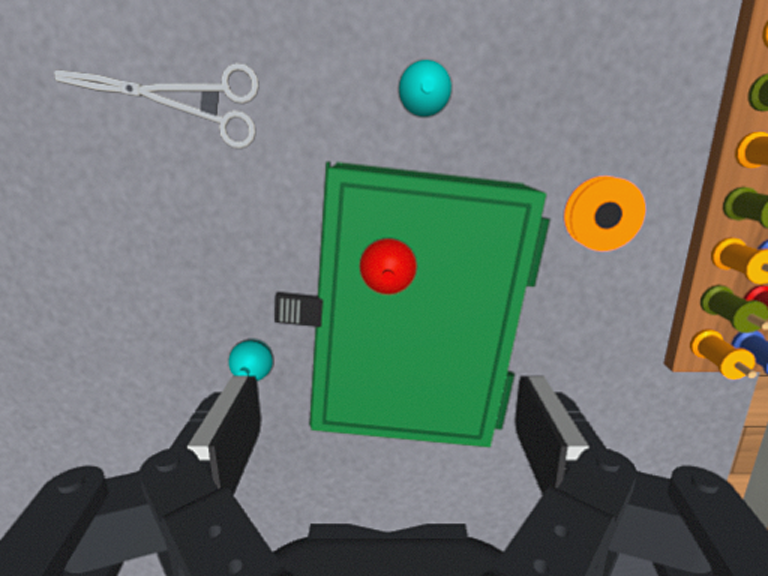

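The wrist view shows the red float at (388,266) in the 1.5x picture, the tab at (298,309), turquoise floats at (425,87) and (250,360), and the panel corners at (330,165), (545,192), (490,445) and (312,430).

Run:
```python
from h import *
s=json.load(open('pics/w1.json'))
f=lambda u,v,z: pt('wrist',u/1.5,v/1.5,z=z,s=s).round(4)
print('float',f(388,266,.082))
P=[f(330,165,.061),f(545,192,.061),f(490,445,.061),f(312,430,.061)]
for p in P: print(p)
for a,b in[(3,0),(2,1),(0,1),(3,2)]:
    q=P[b]-P[a]; print(a,b,np.linalg.norm(q).round(4),np.degrees(np.arctan2(q[1],q[0])).round(1))
print('tab tip mid',f(276,308,.062),'root',f(321,311,.062), 'corners',f(277,294,.062),f(275,323,.062),f(322,296,.062),f(320,326,.062))
```

```text
float [ 0.603  -0.1127  0.082 ]
[ 0.5643 -0.0488  0.061 ]
[ 0.7096 -0.0666  0.061 ]
[ 0.6872 -0.273   0.061 ]
[ 0.5408 -0.2584  0.061 ]
3 0 0.2109 83.6
2 1 0.2076 83.8
0 1 0.1464 -7.0
3 2 0.1471 -5.7
tab tip mid [ 0.5203 -0.1509  0.062 ] root [ 0.5534 -0.1532  0.062 ] corners [ 0.5219 -0.1399  0.062 ] [ 0.5185 -0.1629  0.062 ] [ 0.5547 -0.1414  0.062 ] [ 0.5521 -0.1653  0.062 ]
```

Run:
```python
from h import *
crop('w1',170,90,380,310,3.5,'w1c')
```

```text
(no output)
```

View pics/w1c.png

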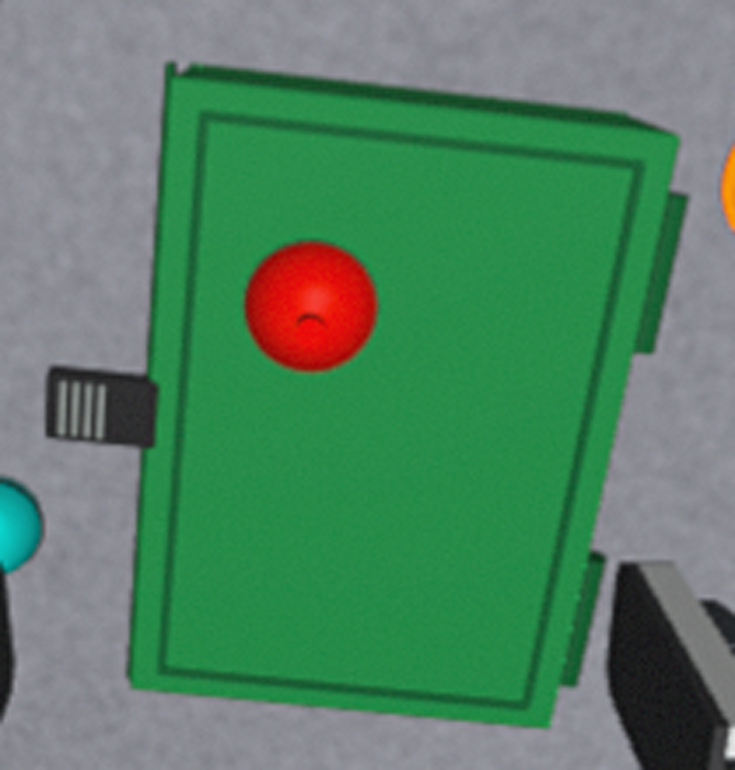

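Float is at (0.6035, -0.1125), and all three cameras agree. Box yaw is about -6.3 degrees, and the tab is at (0.536, -0.152). Descending with the TCP to z of about 0.069, so the pads meet the equator.

Call:
jog_arm(
  steps=[
    [-0.2, 0, 4, 0, 6.5],
    [-0.2, 0, 8, 0, 6.5],
    [-0.2, 0, 12, 0, 6.5],
    [-0.2, 0, 14, 0, 6.5],
    [-0.2, 0, 15, 0, 6.5],
    [-0.2, 0, 16, 0, 6.5],
    [-0.2, 0, 16, 0, 6.5],
  ],
)

```text
clock: 1.35
ee_pos: [0.6024, -0.1111, 0.0698]
tcp_rot: [-179.8, -0.0, 90.0]
wrist_force: [0.1, 0.3, 0.1]
gripper_width: 0.0654
```

Run:
```python
from h import *
snap('wrist','w2');snap('side','d2'); crop('d2',190,90,350,250,4)
s=state(); print(s['ee_pos'],s['gripper_width'],s['wrist_force'])
```

```text
[ 0.60327084 -0.11151891  0.07113958] 0.06511230050661279 [ 0.09670207  0.13741948 -0.41870377]
```

View pics/w2.png

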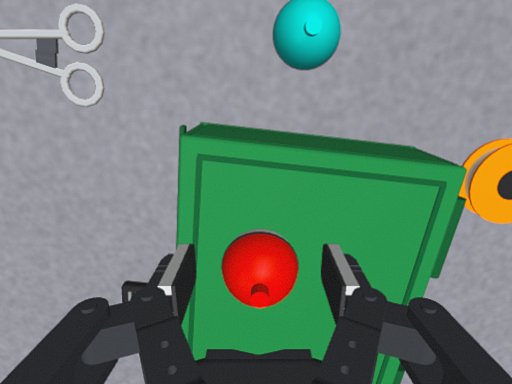

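View pics/d2_c.png

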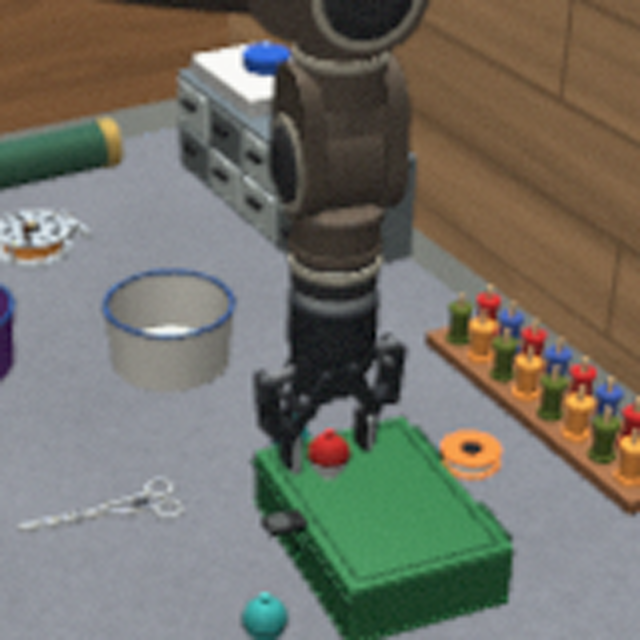

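Run:
```python
from h import *
s=json.load(open('pics/w2.json'))
print(s['ee_pos'],pt('wrist',260,269,z=.082,s=s).round(4))
```

```text
[0.602421939464129, -0.1110785532463043, 0.069789494633178] [ 0.6029 -0.1146  0.082 ]
```

Call:
jog_arm(
  steps=[
    [-0.1, 0, 0.4, 0, 6.5],
    [-0.1, 0, 0.4, 0, 5],
    [-0.1, 0, 0.4, 0, 3.4],
    [-0.1, 0, 0.4, 0, 3.4],
    [-0.1, 0, 0.4, 0, 3.4],
    [-0.1, 0, 0.4, 0, 3.4],
    [-0.1, 0, 0.4, 0, 3.4],
    [-0.1, 0, 0.4, 0, 3.4],
  ],
  newtons=25,
)

```text
clock: 2.25
ee_pos: [0.6035, -0.1126, 0.0675]
tcp_rot: [-180.0, -0.0, 90.0]
wrist_force: [-0.2, -0.6, 3.0]
gripper_width: 0.0363
```

Call:
jog_arm(
  steps=[
    [0, 0, -0.3, 0, 3.4],
    [0, 0, -0.8, 0, 3.4],
    [0, 0, -1.2, 0, 3.4],
    [0, 0, -1.6, 0, 3.4],
    [0, 0, -2, 0, 3.4],
    [0, 0, -2, 0, 3.4],
  ],
)

```text
clock: 2.85
ee_pos: [0.6039, -0.1127, 0.0882]
tcp_rot: [180.0, 0.0, 90.0]
wrist_force: [-0.2, -0.2, -0.3]
gripper_width: 0.0361
```

Run:
```python
from h import *
snap('wrist','w3');snap('side','d3'); crop('d3',240,160,320,240,8)
s=state(); print(s['ee_pos'],s['gripper_width'],s['wrist_force'])
```

```text
[ 0.60359241 -0.11258428  0.08754505] 0.0361668330448732 [ 0.39338603 -0.74020472  0.26536706]
```

View pics/w3.png

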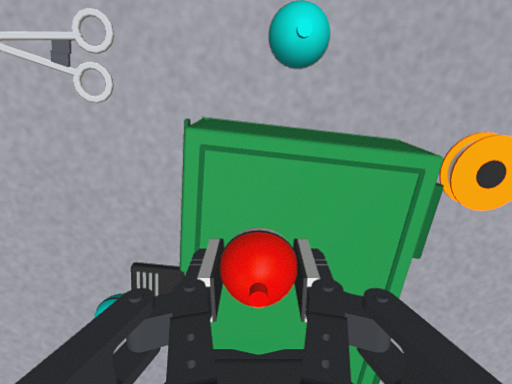

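View pics/d3_c.png

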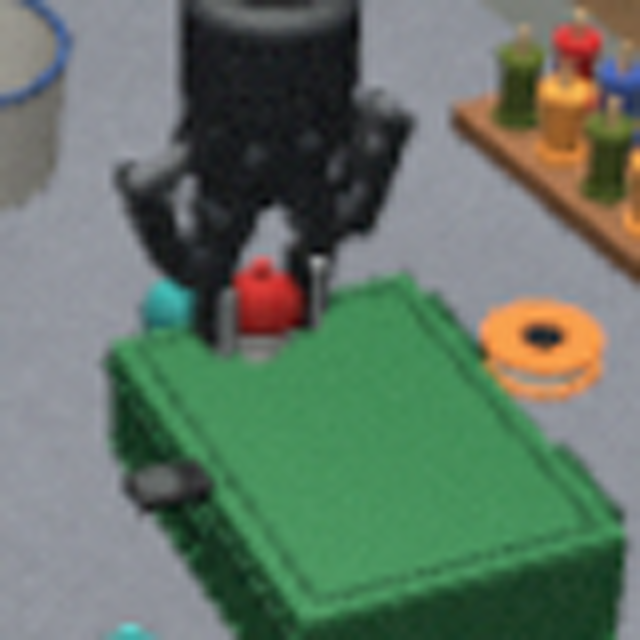

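The float is held and moves with the hand, with unchanged apparent size between the pads in the wrist view. Lifting and moving across to the pot.

Call:
jog_arm(
  steps=[
    [0, 0, -1.5, 0, 3.4],
    [0, 0, -3.5, 0, 3.4],
    [0, 0, -6, 0, 3.4],
    [2, 0, -8, 0, 3.4],
    [5, 0, -8.5, 0, 3.4],
    [8, 0, -8.5, 0, 3.4],
    [11, 0, -8.5, 0, 3.4],
    [14, 0, -8.5, 0, 3.4],
  ],
)

```text
clock: 3.75
ee_pos: [0.6034, 0.0285, 0.1724]
tcp_rot: [-180.0, -0.0, 90.0]
wrist_force: [-0.4, -0.6, -0.1]
gripper_width: 0.0362
```

Call:
jog_arm(
  steps=[
    [3, 0, 0, 0, 3.4],
    [6, 0, 0, 0, 3.4],
    [9, 0, 0, 0, 3.4],
    [11, 0, 0, 0, 3.4],
    [12, 0, 0, 0, 3.4],
    [12, 0, 0, 0, 3.4],
    [12, 0, 0, 0, 3.4],
  ],
)

```text
clock: 4.45
ee_pos: [0.6034, 0.1479, 0.1722]
tcp_rot: [-180.0, 0.0, 90.0]
wrist_force: [0.1, 0.0, 0.4]
gripper_width: 0.0361
```

Run:
```python
from h import *
snap('wrist','w4');snap('side','d4'); snap('scene','s4'); crop('d4',180,100,300,220,5)
crop('s4',250,90,370,210,5)
s=state(); print(s['ee_pos'],s['gripper_width'],s['wrist_force'])
```

```text
[0.60354937 0.14738499 0.17244273] 0.036268480783751424 [ 0.60967996 -0.71205501  0.47265891]
```

View pics/w4.png

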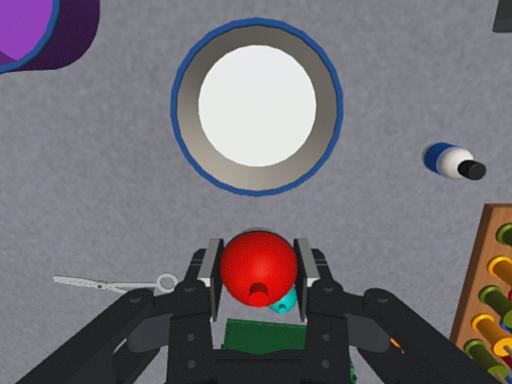

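View pics/d4_c.png

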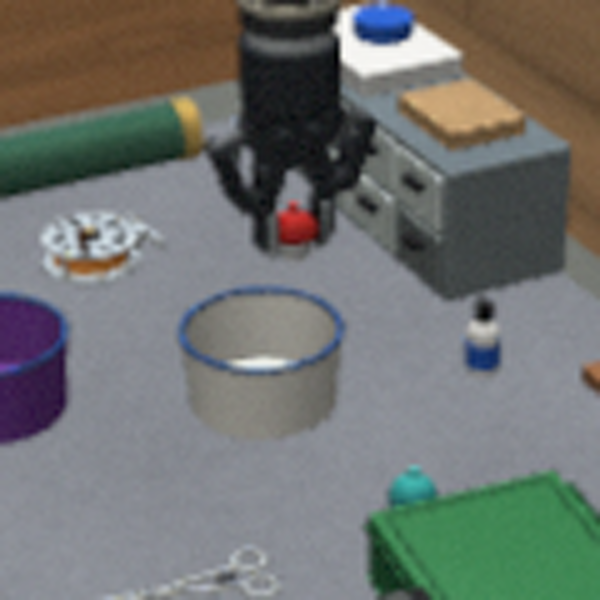

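View pics/s4_c.png

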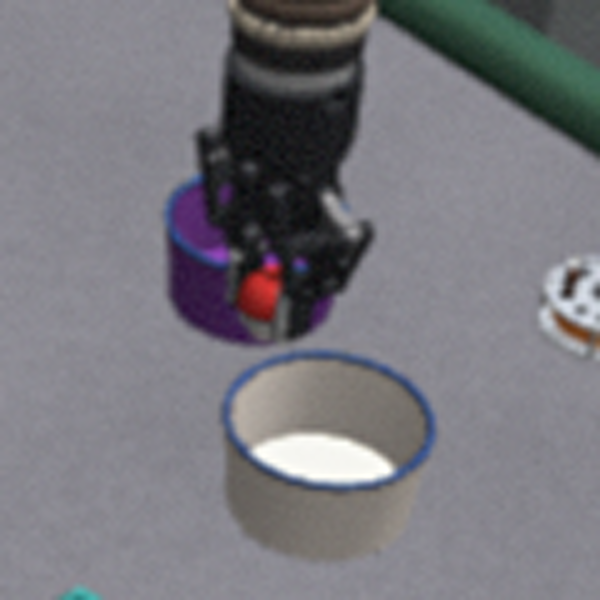

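The wrist view shows the white pot with its rim centre at (257,107) and floor centre at (257,105). The float is held at (259,268).

Run:
```python
from h import *
s=json.load(open('pics/w4.json'))
f=lambda u,v,z: pt('wrist',u,v,z=z,s=s).round(4)
print('floor',f(257.5,105,.005),'rim L R T B',f(171,107,.07),f(343,107,.07),f(257,18,.07),f(257,195,.07), 'ball', f(259,269,.187))
```

```text
floor [0.6021 0.2143 0.005 ] rim L R T B [0.5343 0.2164 0.07  ] [0.6695 0.2164 0.07  ] [0.602  0.2783 0.07  ] [0.6018 0.1429 0.07  ] ball [0.6033 0.146  0.187 ]
```

Call:
jog_arm(
  steps=[
    [2, -0.1, 0, 0, 3.4],
    [4, -0.1, 0, 0, 3.4],
    [5.5, -0.1, 0, 0, 3.4],
    [6.2, -0.1, 0, 0, 3.4],
    [6.2, -0.1, 0, 0, 3.4],
    [6.2, -0.1, 0.5, 0, 3.4],
    [6.2, -0.1, 2, 0, 3.4],
    [6.2, -0.1, 4, 0, 3.4],
  ],
)

```text
clock: 5.4
ee_pos: [0.6033, 0.2087, 0.1328]
tcp_rot: [179.9, -0.0, 89.9]
wrist_force: [0.7, 0.3, -0.8]
gripper_width: 0.0367
```

Call:
jog_arm(
  steps=[
    [0, 0, 2, 0, 3.4],
    [0, 0, 4, 0, 3.4],
    [0, 0, 6, 0, 3.4],
    [0, 0, 8, 0, 3.4],
    [0, 0, 9.5, 0, 3.4],
    [0, 0, 10.5, 0, 3.4],
    [0, 0, 10.8, 0, 3.4],
    [0, 0, 10.8, 0, 3.4],
  ],
)

```text
clock: 6.2
ee_pos: [0.6034, 0.2084, 0.0246]
tcp_rot: [179.9, -0.0, 89.8]
wrist_force: [-0.1, -0.5, 0.5]
gripper_width: 0.0362
```

Run:
```python
from h import *
snap('wrist','w5')
s=state(); print(s['ee_pos'],s['gripper_width'],s['wrist_force'])
```

```text
[0.60373586 0.20858402 0.0252308 ] 0.03647795916750079 [-0.63218964 -0.70470519 -0.17917793]
```

View pics/w5.png

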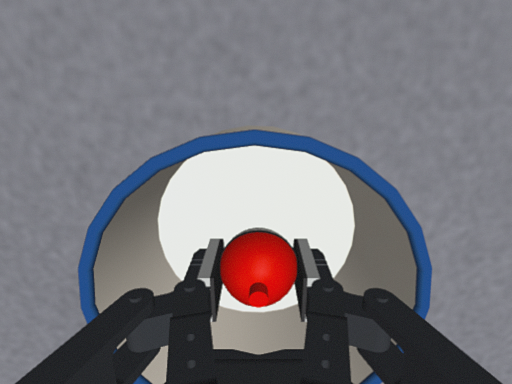

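The float is central in the pot. The last millimetres go slowly, watching the force.

Call:
jog_arm(
  steps=[
    [0, 0, 0.4, 0, 3.4],
    [0, 0, 0.7, 0, 3.4],
    [0, 0, 0.9, 0, 3.4],
    [0, 0, 1.0, 0, 3.4],
    [0, 0, 1.0, 0, 3.4],
  ],
)

```text
clock: 6.75
ee_pos: [0.6037, 0.2086, 0.0151]
tcp_rot: [179.9, -0.0, 89.8]
wrist_force: [0.1, 0.3, 0.2]
gripper_width: 0.0365
```

Call:
jog_arm(
  steps=[
    [0, 0, 0.1, 0, 3.4],
    [0, 0, 0.2, 0, 3.4],
    [0, 0, 0.2, 0, 3.4],
  ],
)

```text
clock: 7.05
ee_pos: [0.6036, 0.2086, 0.0129]
tcp_rot: [179.9, -0.0, 89.8]
wrist_force: [0.1, -0.2, -0.3]
gripper_width: 0.0365
```

Call:
jog_arm(
  steps=[
    [0, 0, 0.1, 0, 3.4],
    [0, 0, 0.1, 0, 3.4],
    [0, 0, 0.1, 0, 3.4],
  ],
)

```text
clock: 7.35
ee_pos: [0.6037, 0.2086, 0.0122]
tcp_rot: [179.9, -0.0, 89.8]
wrist_force: [0.2, -0.4, 2.1]
gripper_width: 0.0361
```

Call:
jog_arm(
  steps=[
    [0, 0, 0.1, 0, 3.4],
    [0, 0, 0.1, 0, 3.4],
    [0, 0, 0.1, 0, 3.4],
  ],
)

```text
clock: 7.65
ee_pos: [0.6038, 0.2087, 0.0121]
tcp_rot: [179.9, -0.0, 89.8]
wrist_force: [-2.7, -0.1, 5.1]
gripper_width: 0.0365
```

The float touches down with about 2 to 5 N upward at the expected height. Releasing.

Call:
jog_arm(
  steps=[
    [0, 0, -0.1, 0, 3.4],
    [0, 0, -0.1, 0, 3.9],
    [0, 0, -0.1, 0, 4.5],
    [0, 0, -0.1, 0, 5.2],
    [0, 0, -0.1, 0, 5.8],
    [0, 0, -0.1, 0, 5.8],
    [0, 0, -0.1, 0, 5.8],
    [0, 0, -0.1, 0, 5.8],
  ],
)

```text
clock: 8.45
ee_pos: [0.6035, 0.2086, 0.0129]
tcp_rot: [179.9, -0.0, 89.8]
wrist_force: [-2.1, -1.1, -0.1]
gripper_width: 0.0582
```

Run:
```python
from h import *
snap('wrist','w6')
s=state(); print(s['ee_pos'],s['gripper_width'],s['wrist_force'])
```

```text
[0.60346982 0.20860641 0.01290404] 0.05833325992346869 [-1.4981397  -1.14741081 -0.51428494]
```

View pics/w6.png

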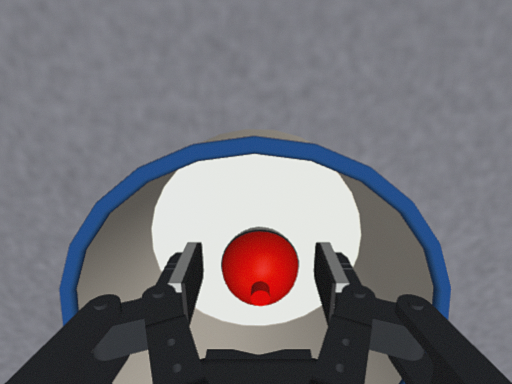

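Float stands free between open fingers. Rising straight out.

Call:
jog_arm(
  steps=[
    [0, 0, -1, 0, 5.8],
    [0, 0, -3, 0, 5.8],
    [0, 0, -6, 0, 5.8],
    [0, 0, -9, 0, 5.8],
    [0, 0, -12, 0, 5.8],
    [0, 0, -14, 0, 5.8],
    [0, 0, -16, 0, 5.8],
    [0, 0, -16, 0, 5.8],
  ],
)

```text
clock: 9.3
ee_pos: [0.6049, 0.2091, 0.1772]
tcp_rot: [179.5, -0.1, 89.8]
wrist_force: [0.7, -0.6, -0.4]
gripper_width: 0.0584
```

Run:
```python
from h import *
snap('wrist','w7'); snap('scene','s7'); crop('s7',250,120,370,240,5)
s=state(); print(s['ee_pos'],s['gripper_width'],s['wrist_force'],s['joint_pos'])
```

```text
[0.60357281 0.20863664 0.1734011 ] 0.057847311971554835 [ 0.17784595  0.73620248 -0.74934683] [ 1.90748834e+01  1.97443200e+01  6.40650564e+00  7.64527374e+01
 -1.33620662e-02  1.09228508e+02]
```

View pics/w7.png

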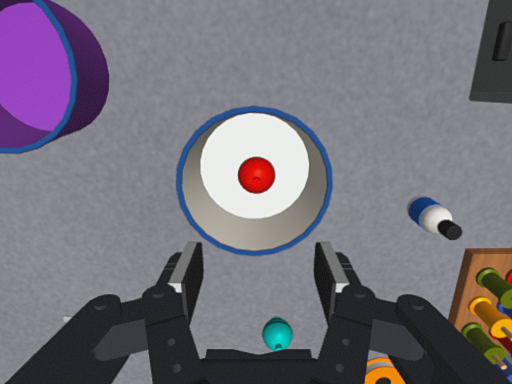

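View pics/s7_c.png

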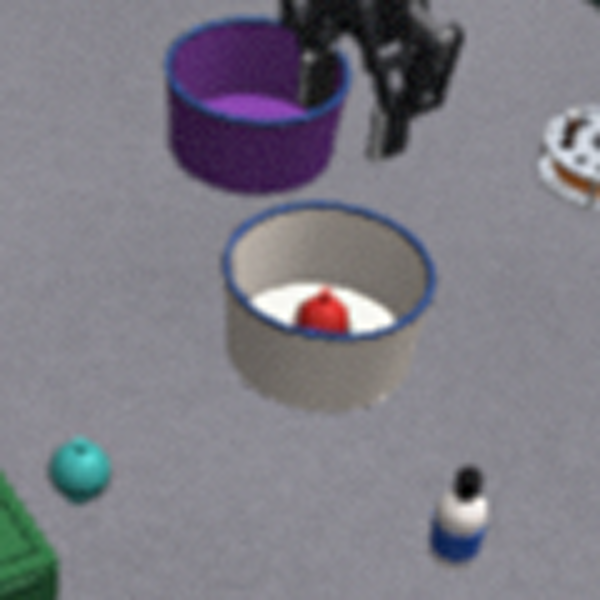

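The float stands upright at the bottom of the pot. Now going over to the tab while spinning to align the jaws with the hinge axis.

Call:
jog_arm(
  steps=[
    [-3, -0.5, 0, -8, 5],
    [-7, -1, 0, -16, 5],
    [-11, -2, 0, -24, 5],
    [-15, -3, 0, -32, 5],
    [-19, -4, 0, -40, 5],
    [-23, -5, 0, -48, 5],
    [-27, -6, 0, -56, 5],
    [-30, -6.6, 0, -64, 5],
  ],
)

```text
clock: 10.2
ee_pos: [0.5351, -0.0931, 0.1714]
tcp_rot: [179.9, 0.0, 154.1]
wrist_force: [0.1, 0.1, 0.7]
gripper_width: 0.05
```

```bash
cat > go.py <<'E'
from h import *
import sys
s=state(); Rt=R.from_euler('xyz',s['tcp_rot'],degrees=True).as_matrix()
print(s['ee_pos'].round(4),s['tcp_rot'].round(2),s['joint_pos'].round(1),s['gripper_width'])
for a in sys.argv[1:]:
    t=np.array([float(x) for x in a.split(',')]); print(a,'->cm',(Rt.T@(t-s['ee_pos'])*100).round(2))
E
python3 go.py 0.532,-0.1516,0.15
```

```text
[ 0.5351 -0.0931  0.1714] [1.7992e+02 4.0000e-02 1.5412e+02] [-9.9  9.5 -7.1 73.3  0.1 16. ] 0.049964078113769884
0.532,-0.1516,0.15 ->cm [-2.27 -5.4   2.13]
```

Call:
jog_arm(
  steps=[
    [-1, -2.5, 0, -8, 5],
    [-2, -4.5, 1, -16, 5],
    [-2.3, -5.4, 1.5, -19.6, 5],
    [-2.3, -5.4, 1.5, -19.6, 5],
    [-2.3, -5.4, 1.5, -19.6, 5],
    [-2.3, -5.4, 1.5, -19.6, 5],
  ],
)

```text
clock: 10.8
ee_pos: [0.5322, -0.1511, 0.1562]
tcp_rot: [179.9, 0.0, 173.7]
wrist_force: [-0.3, 0.3, 0.6]
gripper_width: 0.0503
```

```bash
python3 - <<'E'
from h import *
snap('wrist','w8')
E
python3 go.py 0.532,-0.1516,0.08
```

```text
[ 0.5323 -0.151   0.1564] [1.7993e+02 6.0000e-02 1.7372e+02] [-15.9  10.8  -7.4  71.7   0.1  -9.6] 0.04998029485064454
0.532,-0.1516,0.08 ->cm [ 0.04 -0.07  7.64]
```

View pics/w8.png

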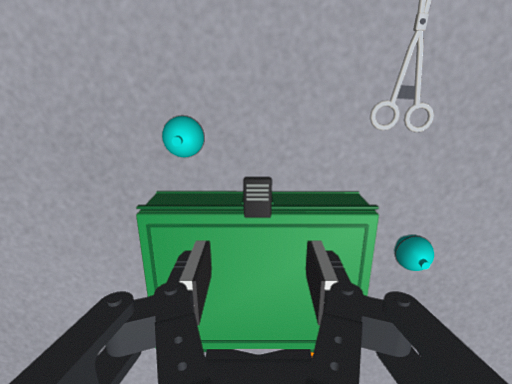

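Box edges are level in this view, so the yaw is right. The tab spans columns 244-271 and rows 178-216.

Run:
```python
from h import *
s=json.load(open('pics/w8.json'))
f=lambda u,v,z: pt('wrist',u,v,z=z,s=s)
Rt=R.from_euler('xyz',s['tcp_rot'],degrees=True).as_matrix()
for n,u,v,z in [('tipL',244,183,.062),('tipR',271,183,.062),('rootL',244,217,.062),('rootR',271,217,.062),('edgeL',138,212,.061),('edgeR',378,212,.061),('hl',163,343,.061),('hr',350,343,.061)]:
    p=f(u,v,z); print(n,p.round(4),((Rt.T@(p-s['ee_pos']))*1000).round(1))
crop('w8',110,160,400,240,2.7)
```

```text
tipL [ 0.5216 -0.162   0.062 ] [  9.4 -12.1  94.1]
tipR [ 0.5241 -0.1398  0.062 ] [ 9.4 10.1 94.2]
rootL [ 0.552  -0.1658  0.062 ] [-21.2 -12.6  94.2]
rootR [ 0.5545 -0.1428  0.062 ] [-21.2  10.6  94.2]
edgeL [ 0.5378 -0.2555  0.061 ] [ -17.  -103.3   95. ]
edgeR [ 0.5604 -0.0511  0.061 ] [-17.  102.3  95.3]
hl [ 0.6816 -0.2648  0.061 ] [-160.9  -96.8   95.1]
hr [ 0.7026 -0.0764  0.061 ] [-161.1   92.8   95.4]
```

View pics/w8_c.png

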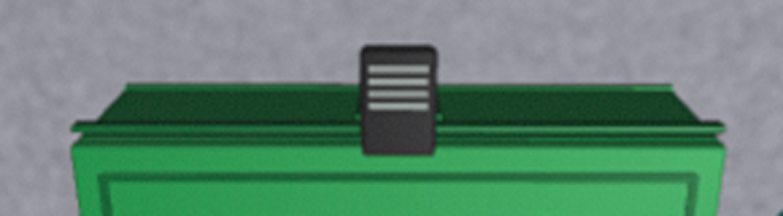

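Call:
jog_arm(
  steps=[
    [0.3, -0.1, 3, 0, 5],
    [0.3, -0.1, 6, 0, 5],
    [0.3, -0.1, 8, 0, 5],
    [0.3, -0.1, 9.5, 0, 5],
    [0.3, -0.1, 10.3, 0, 5],
    [0.3, -0.1, 10.8, 0, 5],
    [0.3, -0.1, 10.8, 0, 5],
    [0.3, -0.1, 10.8, 0, 5],
  ],
)

```text
clock: 11.65
ee_pos: [0.53, -0.1516, 0.0492]
tcp_rot: [179.9, 0.1, 173.7]
wrist_force: [0.1, -0.1, -0.5]
gripper_width: 0.0498
```

```bash
python3 - <<'E'
from h import *
snap('wrist','w9'); snap('side','d9'); crop('d9',210,150,330,260,6)
E
python3 go.py
```

```text
[ 0.53   -0.1517  0.0493] [1.7994e+02 1.5000e-01 1.7372e+02] [-16.   13.4 -18.   58.4   0.1  -9.7] 0.049798180286830473
```

View pics/w9.png

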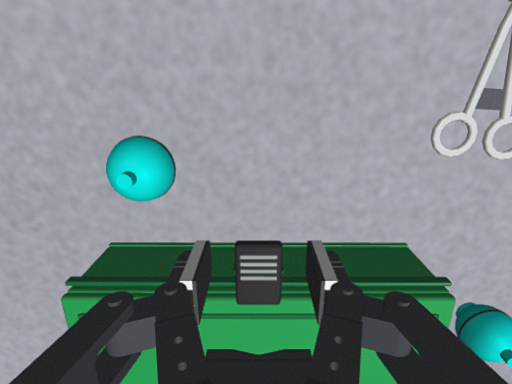

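View pics/d9_c.png

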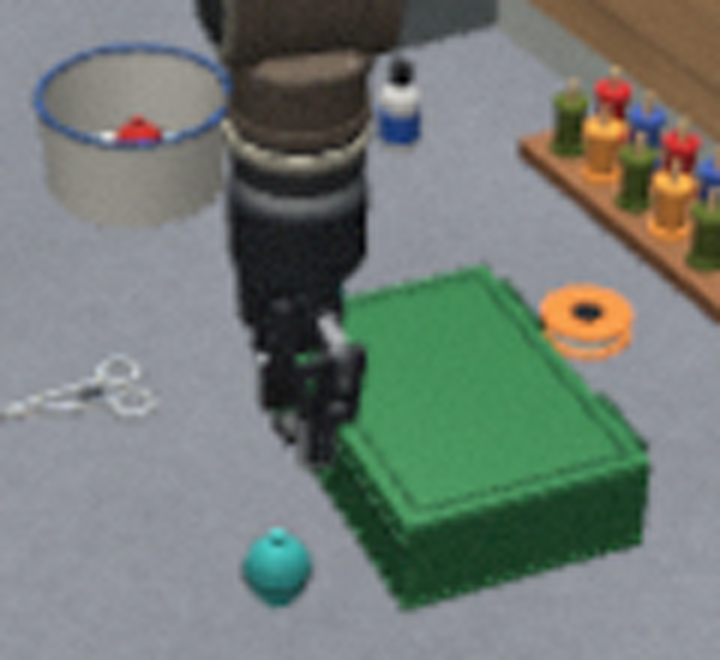

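The tab is centred between the pads at column 259. Closing on it.

Call:
jog_arm(
  steps=[
    [0, 0, 0, 0, 4],
    [0, 0, 0, 0, 3],
    [0, 0, 0, 0, 2],
    [0, 0, 0, 0, 2],
    [0, 0, 0, 0, 2],
    [0, 0, 0, 0, 2],
    [0, 0, 0, 0, 2],
    [0, 0, 0, 0, 2],
  ],
  newtons=40,
)

```text
clock: 12.55
ee_pos: [0.5302, -0.1517, 0.0494]
tcp_rot: [179.9, 0.2, 173.7]
wrist_force: [1.0, 1.5, 0.9]
gripper_width: 0.0227
```

```bash
python3 - <<'E'
from h import *
snap('wrist','w10')
s=state(); print(s['wrist_force'],s['wrist_torque'],s['tcp_rot'])
E
python3 go.py
python3 - <<'E'
import numpy as np
# arc in tool axes: tool x = outward(-x_box), tool z down; hinge r
z0=.0585-.055; r0=.1695
for th in [0,5,10,15,20,25,30,35,40,45,50,55,60,62]:
    t=np.radians(th); X=r0*np.cos(t)-z0*np.sin(t); Z=r0*np.sin(t)+z0*np.cos(t)
    print(th,'tx %.2f tz %.2f'%((X-r0)*100,-(Z-z0)*100))
E
```

```text
[1.39567652 1.19232141 2.29788909] [ 0.26832332 -0.3044865  -0.04211157] [1.79936656e+02 1.75269373e-01 1.73717643e+02]
[ 0.5302 -0.1517  0.0494] [179.94   0.18 173.72] [-16.   13.4 -18.   58.4   0.1  -9.7] 0.022688924945154225
0 tx 0.00 tz -0.00
5 tx -0.10 tz -1.48
10 tx -0.32 tz -2.94
15 tx -0.67 tz -4.38
20 tx -1.14 tz -5.78
25 tx -1.74 tz -7.13
30 tx -2.45 tz -8.43
35 tx -3.27 tz -9.66
40 tx -4.19 tz -10.81
45 tx -5.21 tz -11.88
50 tx -6.32 tz -12.86
55 tx -7.51 tz -13.74
60 tx -8.78 tz -14.50
62 tx -9.30 tz -14.78
```

View pics/w10.png

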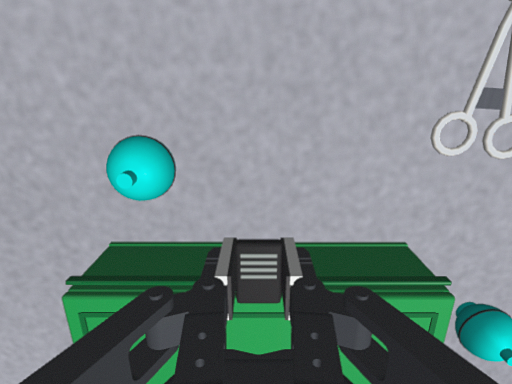

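The tab is gripped: the width is 22.7 mm, about 1.3 mm under nominal, as the float also read. Raising along the arc, first to 20 degrees.

Call:
jog_arm(
  steps=[
    [-0.05, 0, -0.8, 0, 2],
    [-0.1, 0, -1.5, 0, 2],
    [-0.2, 0, -2.2, 0, 2],
    [-0.3, 0, -2.9, 0, 2],
    [-0.5, 0, -3.65, 0, 2],
    [-0.7, 0, -4.4, 0, 2],
    [-0.9, 0, -5.1, 0, 2],
    [-1.15, 0, -5.8, 0, 2],
  ],
)

```text
clock: 13.4
ee_pos: [0.5423, -0.153, 0.108]
tcp_rot: [179.9, 0.2, 173.7]
wrist_force: [8.2, 0.4, -5.4]
gripper_width: 0.0227
```

```bash
python3 - <<'E'
from h import *
snap('wrist','w11'); snap('side','d11'); crop('d11',210,130,330,260,5)
s=state(); print(s['wrist_force'],s['wrist_torque'])
E
python3 go.py
```

```text
[ 6.09410914  1.11091523 -5.33975226] [ 0.11587993 -0.87982162 -0.03216801]
[ 0.5425 -0.153   0.1085] [179.93   0.28 173.74] [-15.8  12.7 -11.2  65.9   0.1  -9.5] 0.022869825841595085
```

View pics/w11.png

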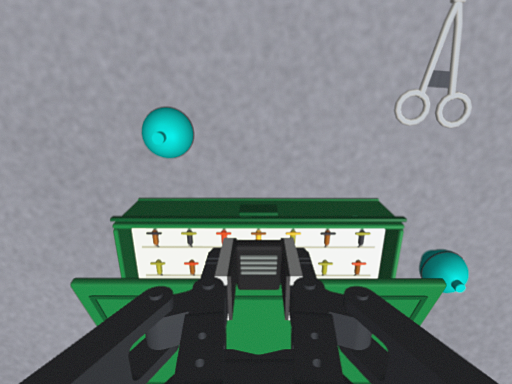

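View pics/d11_c.png

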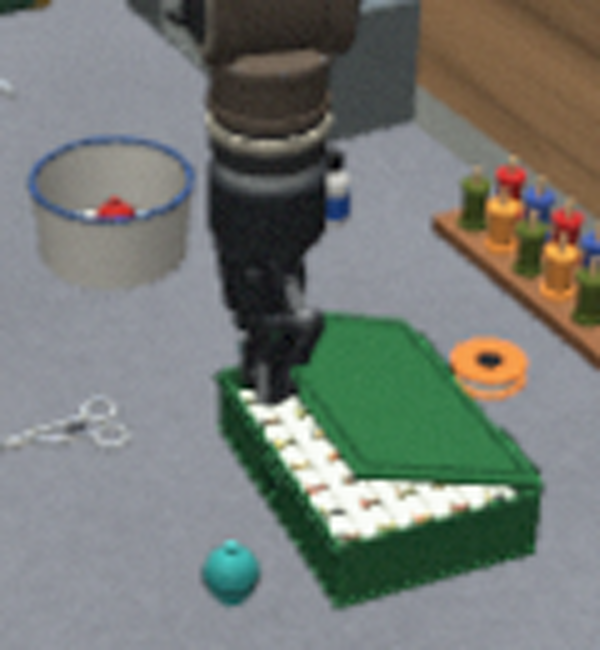

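The flap follows and the tab stays in the fingers. The 6 to 8 N pull toward the hinge suggests the radius is slightly large. Continuing to 40 degrees, a little nearer the hinge.

Call:
jog_arm(
  steps=[
    [-0.35, 0, -0.65, 0, 2],
    [-0.65, 0, -1.3, 0, 2],
    [-1.0, 0, -2.0, 0, 2],
    [-1.4, 0, -2.6, 0, 2],
    [-1.8, 0, -3.2, 0, 2],
    [-2.2, 0, -3.85, 0, 2],
    [-2.65, 0, -4.4, 0, 2],
    [-3.1, 0, -5.0, 0, 2],
  ],
)

```text
clock: 14.3
ee_pos: [0.5735, -0.1565, 0.1588]
tcp_rot: [179.9, 0.3, 173.7]
wrist_force: [6.0, -0.6, -10.1]
gripper_width: 0.0231
```

```bash
python3 - <<'E'
from h import *
snap('wrist','w12'); snap('side','d12'); crop('d12',210,130,330,260,5)
s=state(); print(s['wrist_force'],s['wrist_torque'])
E
python3 go.py
```

```text
[ 4.61545806  1.08240984 -7.54998845] [ 0.06901269 -0.65762945 -0.00839467]
[ 0.5741 -0.1566  0.1594] [179.93   0.34 173.74] [-15.3  15.   -1.8  72.9   0.1  -9.1] 0.022898066973163357
```

View pics/w12.png

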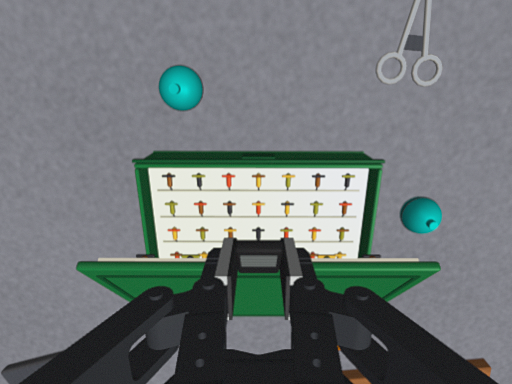

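View pics/d12_c.png

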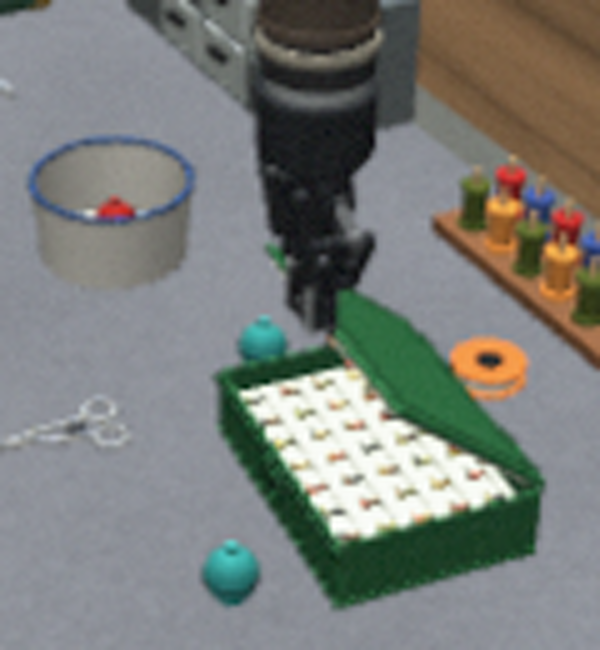

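The flap is at about 41 degrees by the arc geometry, and the grip is firm. Finishing to 60.

Call:
jog_arm(
  steps=[
    [-0.5, 0, -0.5, 0, 2],
    [-1.0, 0, -1.0, 0, 2],
    [-1.5, 0, -1.45, 0, 2],
    [-2.05, 0, -1.9, 0, 2],
    [-2.6, 0, -2.3, 0, 2],
    [-3.2, 0, -2.75, 0, 2],
    [-3.8, 0, -3.1, 0, 2],
    [-4.4, 0, -3.45, 0, 2],
  ],
)

```text
clock: 15.2
ee_pos: [0.6178, -0.1614, 0.1946]
tcp_rot: [179.9, 0.3, 173.7]
wrist_force: [-1.0, -0.1, -4.3]
gripper_width: 0.0226
```

```bash
python3 - <<'E'
from h import *
snap('wrist','w13'); snap('side','d13'); crop('d13',210,110,330,260,5);snap('scene','s13'); crop('s13',160,150,350,280,4)
s=state(); print(s['wrist_force'],s['wrist_torque'])
E
python3 go.py
```

```text
[-0.50615277  0.87130961 -3.23076221] [ 0.15780794  0.38113809 -0.09119332]
[ 0.6179 -0.1615  0.1945] [179.95   0.35 173.73] [-14.7  19.5   8.8  78.9   0.1  -8.4] 0.022758875977113836
```

View pics/w13.png

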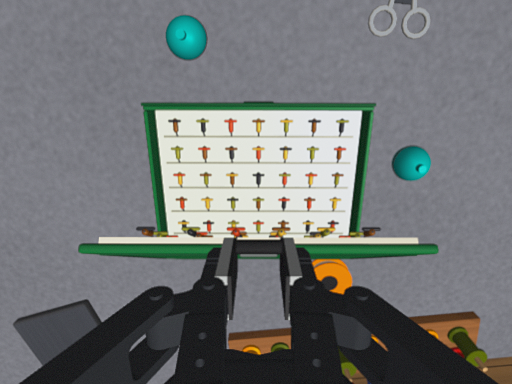

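View pics/d13_c.png

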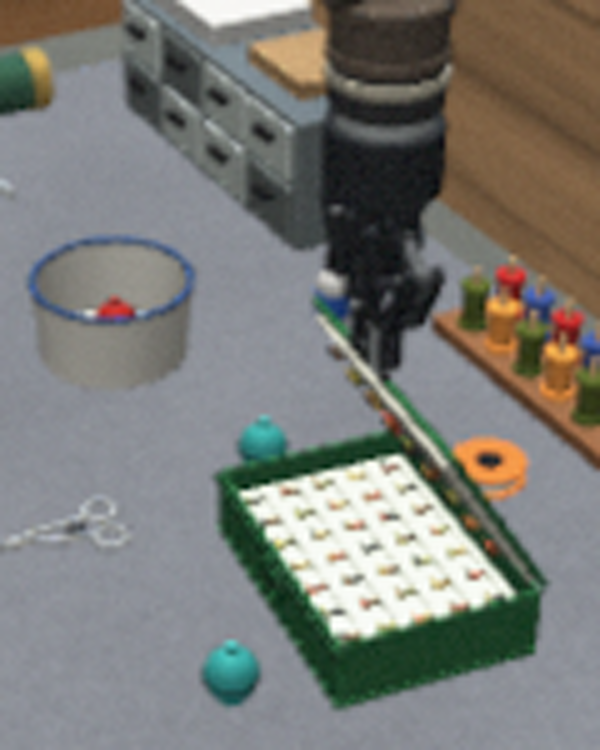

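View pics/s13_c.png

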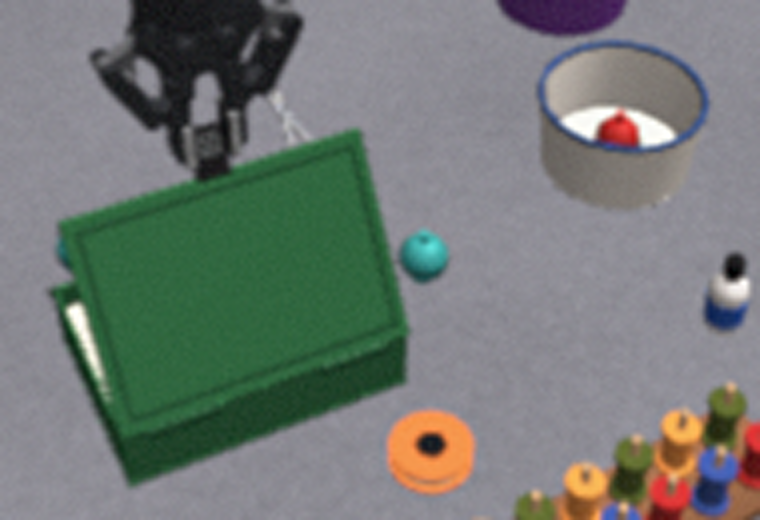

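Flap stands open, gripped at its tab (crop pixel (210,150)). The angle will come from a plane fit to the flap's depth.

```bash
cat > ang.py <<'E'
from h import *
import sys
tag=sys.argv[1]
d=np.load(f'pics/{tag}.npy'); m=np.zeros(d.shape,np.uint8)
poly=np.array([[100,240],[340,170],[380,310],[150,390]])/4+[160,150]
cv2.fillPoly(m,[poly.astype(np.int32)],1)
P=np.array([pt('scene',u,v,d[v,u]) for v,u in zip(*np.nonzero(m&(d>0)))])
for _ in range(3):
    c=np.median(P,0) if _==0 else P.mean(0); n=np.linalg.svd(P-c,full_matrices=False)[2][2]; r=(P-c)@n; P=P[abs(r)<max(.004,2.5*r.std())] if _<2 else P
n*=np.sign(n[2]); print('n',n.round(3),'angle',np.degrees(np.arccos(n[2])).round(2),'az',np.degrees(np.arctan2(n[1],n[0])).round(1),'rms',r.std(),len(P))
E
python3 ang.py s13; sed 's/\[\[100.*\]\]/[[90,290],[310,220],[370,320],[150,400]]/' ang.py > ang0.py; python3 ang0.py s0 2>/dev/null || python3 ang0.py scene0
python3 - <<'E'
from h import *
# flap front top corners in scene/side pixel triangulated: scene crop(62,222),(357,132)
def tri(a,b):
    A=[];B=[]
    for n,u,v in (a,b):
        Rc,o=pose(n); q=Rc@ray(get_calibration(n),u,v); q/=np.linalg.norm(q); M=np.eye(3)-np.outer(q,q); A.append(M);B.append(M@o)
    return np.linalg.solve(sum(A),sum(B))
print(tri(('scene',160+357/4,150+132/4),('side',210+318/5,110+303/5)))
E
```

```text
[ 0.63607912 -0.06096496  0.18008759]Traceback (most recent call last):
  File "ang.py", line 7, in <module>
    P=np.array([pt('scene',u,v,d[v,u]) for v,u in zip(*np.nonzero(m&(d>0)))])
                ~~^^^^^^^^^^^^^^^^^^^^
  File "h.py", line 21, in pt
    Rc,o=pose(name,s); q=Rc@ray(get_calibration(name),u,v)
                                ~~~~~~~~~~~~~~~^^^^^^
ValueError: time passes only in moves, steps and waits
Traceback (most recent call last):
  File "ang0.py", line 7, in <module>
    P=np.array([pt('scene',u,v,d[v,u]) for v,u in zip(*np.nonzero(m&(d>0)))])
                ~~^^^^^^^^^^^^^^^^^^^^
  File "h.py", line 21, in pt
    Rc,o=pose(name,s); q=Rc@ray(get_calibration(name),u,v)
         ~~~~^^^^^^^^
  File "h.py", line 15, in pose
    c=get_calibration(name)
ValueError: time passes only in moves, steps and waits
```

Too many calibration calls, so I'll cache them.

```bash
sed -i 's/^import sys/import sys, functools, h\nh.get_calibration=functools.lru_cache(None)(h.get_calibration)/' ang.py ang0.py; python3 ang.py s13; python3 ang0.py scene0; python3 go.py
```

```text
n [ 0.84  -0.092  0.535] angle 57.64 az -6.3 rms 0.001606247412683431 2374
n [-0.005  0.001  1.   ] angle 0.28 az 167.3 rms 0.0014859446750394231 1718
[ 0.6179 -0.1615  0.1945] [179.95   0.35 173.73] [-14.7  19.5   8.8  78.9   0.1  -8.4] 0.022758875977113836
```

The plane fit gives 57.6 degrees (shut reads 0.3). Adding about 2 degrees, then letting it settle.

Call:
jog_arm(
  steps=[
    [-0.25, 0, -0.15, 0, 2],
    [-0.5, 0, -0.3, 0, 2],
    [-0.55, 0, -0.3, 0, 2],
    [-0.55, 0, -0.3, 0, 2],
    [-0.55, 0, -0.3, 0, 2],
    [-0.55, 0, -0.3, 0, 2],
    [-0.55, 0, -0.3, 0, 2],
    [-0.55, 0, -0.3, 0, 2],
  ],
)

```text
clock: 16.15
ee_pos: [0.6233, -0.1621, 0.1975]
tcp_rot: [179.9, 0.3, 173.7]
wrist_force: [0.0, 1.0, -3.7]
gripper_width: 0.0224
```

```bash
python3 - <<'E'
from h import *
snap('scene','s14'); snap('side','d14'); snap('wrist','w14'); crop('s14',160,110,350,250,4)
s=state(); print(s['clock'],s['wrist_force'],s['joint_vel'].round(2))
E
python3 go.py; python3 ang.py s14
```

```text
16.3 [-0.30908951  0.63339151 -4.27553285] [ 0.03 -0.02  0.11  0.03 -0.03 -0.01]
[ 0.6233 -0.1621  0.1975] [179.95   0.34 173.74] [-14.6  20.2  10.   79.5   0.1  -8.4] 0.022346285139423355
n [ 0.855 -0.096  0.509] angle 59.41 az -6.4 rms 0.001613767447395033 2372
```

View pics/s14_c.png

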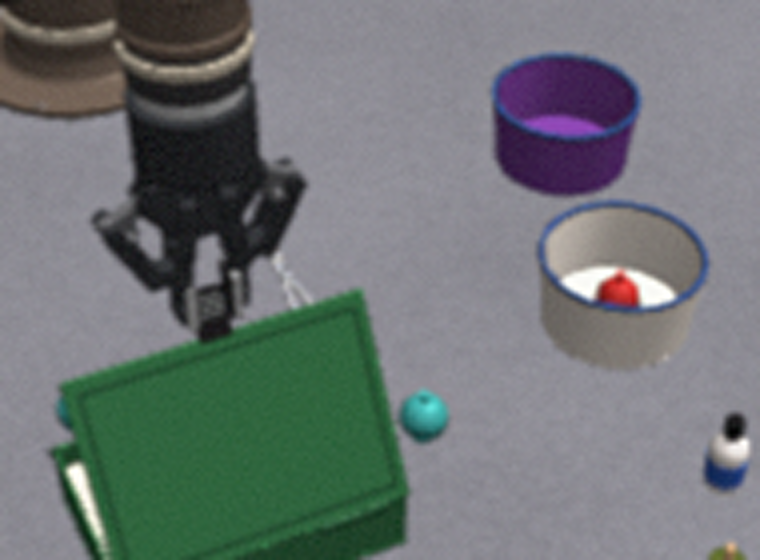

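View pics/w14.png

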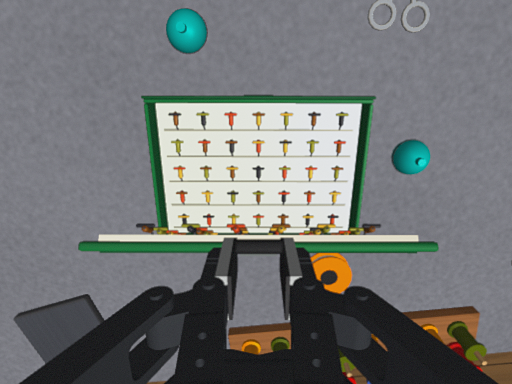

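View pics/d14.png

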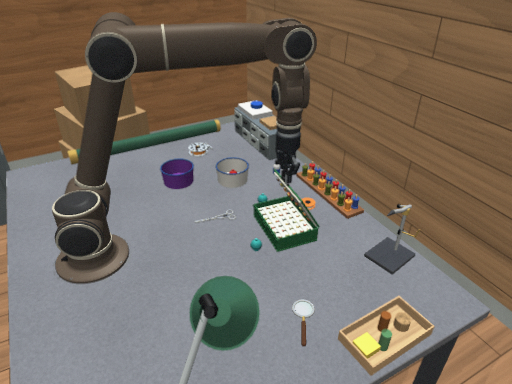

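Angle is 59.4 degrees and everything is still: float in the pot, pot unmoved at its crop position, bystanders untouched. One short hold to check for drift, then I hand in.

Call:
jog_arm(
  steps=[
    [0, 0, 0, 0, 2],
    [0, 0, 0, 0, 2],
    [0, 0, 0, 0, 2],
    [0, 0, 0, 0, 2],
    [0, 0, 0, 0, 2],
    [0, 0, 0, 0, 2],
  ],
)

```text
clock: 16.9
ee_pos: [0.6233, -0.162, 0.1975]
tcp_rot: [179.9, 0.3, 173.7]
wrist_force: [-0.0, 0.0, -3.9]
gripper_width: 0.0225
```

```bash
python3 - <<'E'
from h import *
snap('scene','s15')
E
python3 ang.py s15; python3 go.py; python3 -c "
from rig import sign_off; print(sign_off())"
```

```text
n [ 0.855 -0.095  0.509] angle 59.4 az -6.4 rms 0.001660539266014633 2382
[ 0.6233 -0.1621  0.1975] [179.95   0.35 173.74] [-14.6  20.2  10.   79.5   0.1  -8.4] 0.02246899401364214
the job is handed in; nothing more can be done
None
```

The float is at the bottom of the white pot, and the flap is being held open by its black tab at about 59.4°. The job was handed in at about 17 s of the 66 s allowed.

- **Float:** I lowered it until it touched the pot floor, with 2–5 N on the wrist, then released it. The pictures after release show it upright near the middle, with no fingers near it.
- **Flap:** I gripped the tab by its sides and raised it along its arc without it slipping. It first measured 57.6°, so I added about 2°. Two readings about 0.6 s apart then gave 59.41° and 59.40°, with the grip width steady at about 22.5 mm.
- **Pot and other things:** by eye, the pot and everything else on the counter look unmoved. I did not re-measure their positions at the end.

Two checks did not agree exactly:
- **Pot position:** the cameras differed by 4–7 mm on where the pot's centre is, which is well inside the allowance.
- **Grip width:** it read 1–2 mm less than the true size of both the float and the tab.

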